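Stand the slumped book back up and close the bookend

ROBOT

A 6-joint arm with a two-finger parallel gripper is mounted at the origin on the work surface. World frame = base frame: x ahead of the robot, y to its left, z up, the work surface at z = 0. Lengths are in m, angles in degrees, forces in N, time in s.
With the tool pointing down it reaches from about 0.375 to 0.9 m from the base axis. Payload 3.1 kg.
Tool frame: the origin (TCP) lies at the very end of the fingers, on their centre line; the grasp point (between the pads) lies 19 mm behind it; z points along the fingers, y is the direction in which the jaws open and shut (so a half turn about z gives the same grasp; the last joint's range is limited). The gripper opens to 87 mm and grips with 3 to 60 N. Pads are 19 mm wide; open, the fingers measure 117 mm over their backs; the gripper's body (75 mm by 190 mm) begins 51 mm behind the grasp point.
Start: joints at [63.913, 30.224, 82.088, -0, 67.689, -10.227], TCP at [0.171, 0.601, 0.223] pointing down, gripper open.
Joint ranges: [-176.69, 176.69], [-43.24, 126.21], [12.49, 139.97], [-82, 262], [0, 151.66], [-163.58, 163.58]. Speed limits (degrees/s): [159.86, 159.86, 180, 180, 180, 180].

INTERFACE

Orientations are given as a 3x3 rotation matrix whose columns are the frame's x, y, z axes.
In Python, from rig import readout, capture, camera_model, bot, spot_in, regions_of gives the robot as it stands.
- The arm moves only by the tool send_rows, never from a script. Its argument "moves" is a list that holds one entry, the list of rows, each a list of 7 numbers: the turn, a rotation vector about the tool's x, y, z in degrees, then the shift along the tool's x, y, z in cm, then the opening, from -1 (shut) to 1 (fully open). A call has exactly 5 rows; each row shifts and turns the commanded pose from where the row before left it, along the tool's axes as they then stand; what a row does not reach is not made up. A row lasts 1/10 s, in which the tool goes at most 50 mm and 8.59 degrees, less where a joint would pass 70% of its speed; a pose out of reach is approached as far as the arm can. A call with a gripper value outside its range is refused whole. The fingers move at their own pace and stop on an object; the grip force is fixed at half the most. Time passes only in rows, so rows that do not move let the fingers close, or fill a call up. It gives the time, the measured TCP pose, the force and the opening at its end, in the units of the state.
- readout.read_state(): the state, without advancing time (a new reading comes with each control period).
- capture(name): name is "scene" or "side" or "wrist"; returns the picture (480x640x3 uint8, blue, green, red); there is no depth.
- camera_model(name): a dict with "camera_matrix" (3x3 intrinsics, pixels), "k1" (the pictures are not rectified: a ray, as slopes to the right and down, at radius r is drawn at 1 + k1 r^2 times it, then the intrinsics apply), "pose" (4x4, takes a point from camera to world coordinates). Camera axes: x right, y up, looking along -z (the intrinsics and any distortion apply to the point x, -y, -z); pixel columns grow to the right and rows downward; lengths in m; the calibration is good to about 2 mm. A picture is of the moment at which its call begins: read the wrist's pose just before it. camera_model takes no time and is no camera call; for the wrist camera it gives the pose at the moment of the call.
- bot.hand_in(): hands the job in, once; it reports no verdict.
Trained networks look in the newest picture that a camera, given by its name, has taken for a name from the list of things; names that differ only in an ending like _2 or _b are one class to them, and where a whole thing is asked for, a point or a joint stands for the part that bears it (a point fixed in the world has none). Each returns a list of dicts, best first, with "p" (0 to 1); they miss things now and then, are a little off and sometimes report something else, mostly with a low value. They report only what shows in the picture. A call takes as long as a camera call. They do not tell look-alikes from the thing itself.
- spot_in(camera, thing): "location" ([x, y, z] in m, in world coordinates, good to about 4 mm: the middle of the surface that is visible of it).
- regions_of(camera, thing): "mask" (480x640 bool, what is visible of it).
The state is a dict: "time_s": time; "joint_positions": joint angles; "qvel": joint speeds; "tau": joint torques, N m; "position": TCP position; "tcp_rot": TCP orientation; "force": force on the tool from outside, world axes, zero at the start; "moment": the same for the moment, N m; "opening": opening from 0.0 (shut) to 1.0 (fully open).
Only numpy, scipy, OpenCV 4.12 (cv2) and the standard library are available. Lean on these libraries where they do the work, as an engineer would, in place of code of your own. Each camera call takes 0.05 s, during which the arm holds its last target. There are 200 camera calls.

TASK

The last book in the rack has slumped over onto the loose wooden bookend. With your fingertips push its top back until it stands upright against the row of books, and only after that push the bookend along the board until it holds the book snug and square against the row. Do not shove the book up with the bookend, do not lift either of them, and leave the mug, jar and remote control where they are.

Things in the scene. Friction and masses are not known exactly. Their poses are not given: they have to be found in the camera images.
- rack: Fixed wooden rack. Origin: centre of its base board's underside, on the table. Board 170 (x) by 400 (y) by 12 mm thick; loose things stand on it. y runs along the row: end panel at +y, then five upright books, packed as one immovable row (192 to 210 mm tall, 135 mm deep), to y = +40 mm; the board is free from there to y = -200 mm. Yaw varies 20 degrees either way of the world's axes.
- book: The slumped loose hardback: 30 mm thick (y), 130 deep (x), 190 tall (z), 0.45 kg. Origin: centre of its underside. It leans about 35 degrees to the rack's -y, its foot within 10 mm of the row, its cover resting on the bookend's upper edge, its top jutting out over the bookend. Upright against the row its origin is at rack y = +25 mm, axes parallel to the rack's; then it stands by itself.
- row_face (a point): Middle of the outer cover of the last packed book, the flat end of the row that faces the slumped book: rack y = +40 mm, 100 mm above the board, 205 mm tall and 136 mm deep.
- book_top (a point): Middle of the slumped book's top edge on the bookend's side (book frame 0, -15, +190 mm): at the start about 156 mm above the board, over the bookend, and the part of the book that is nearest to the open end of the rack.
- bookend: Loose dark wood block bookend, 100 mm (x) by 60 mm (y, along the row) by 100 mm tall, about 0.5 kg; slides on the board by friction (a few newtons). Origin: centre of its underside, on the board, at the start about 129 mm from the row's face along the rack's -y (rack y = -89 mm). Closed snug on the upright book its origin is at rack y = -20 mm.
- mug: White mug, 80 mm wide, 90 mm tall, with a handle; origin under its centre. Not to be disturbed.
- jar: Amber glass jar with a wooden cap, 70 mm wide, 85 mm tall; origin under its centre. Not to be disturbed.
- remote: Black remote control lying flat, 45 by 150 by 18 mm; origin under its centre. Not to be disturbed.
Mind the look-alikes: they are no part of the job. What is shaped like the book but green or yellow is not meant.

How it is judged (in metres and radians):
On the way, in this order (a step that is already met when the one before it is completed fails the run):
1. the book has been stood up (within 11 degrees of upright) next to the row while the bookend is still away from it (angle between book's own z axis and vertical below 0.19 rad and y of book in the frame of rack between -0.01 and 0.035 m and y of bookend in the frame of rack below -0.06 m), for 0.3 s.
2. the bookend has been pushed up to the book (y of bookend in the frame of rack between -0.027 and 0 m), for 0.2 s.
At the end, for the whole second after the job is handed in: Book on the board, upright within 3 deg, square to the row within 4 deg, against its face within 6 mm, within 30 mm of the board's middle line. Bookend upright, square within 7 deg, within 35 mm of the middle line, at most 7 mm slack between row, book and bookend. Both at rest (angle between each of book, bookend's own z axis and vertical below 0.05 rad and angle between the y axis of book and the y axis of rack, either way round below 0.07 rad and x of book in the frame of rack between -0.03 and 0.03 m and y of book in the frame of rack between 0.019 and 0.031 m and height (world z) of each of book, bookend below 0.018 m and angle between the y axis of bookend and the y axis of rack, either way round below 0.12 rad and x of bookend in the frame of rack between -0.035 and 0.035 m and y of bookend in the frame of rack between -0.027 and -0.012 m and linear speed of each of book, bookend below 0.02 m/s); the robot touches nothing.
It fails at once if the book is lifted off the board (more than 35 mm) (height (world z) of book above 0.047 m).
It fails at once if the bookend is lifted (more than 15 mm) or tipped over (height (world z) of bookend above 0.027 m or angle between bookend's own z axis and vertical above 0.35 rad).
It fails at once if the bookend is pushed in more than 19 mm while the book still leans (more than 20 degrees) (y of bookend in the frame of rack above -0.07 m and angle between book's own z axis and vertical above 0.35 rad).
It fails at once if the mug, jar or remote control is moved by more than 25 mm (distance of any of mug, jar, remote from where it was at the start of the episode above 0.025 m).
It also fails if it takes over 50 s, if anything falls off the work surface, if the arm or the gripper's body presses on something with over 40 N, if the wrist force passes 120 N, or if a joint passes its speed limit or range.

## Working session

There is one attempt and no reset: what is moved stays moved. The work goes in short steps, Python scripts to look and compute and a tool call to move; the robot and the scene stay as the last step left them, time stands still between calls to the robot, and variables do not carry over. Pictures are saved under pics/ and viewed, about 8 in all and at most 12, crops included, and the job is handed in when it is done.

Besides the shell and the picture viewer there is one more tool, called after "Request:" as name([rows], argument=value, ...), one row to a line, values as JSON. send_rows: Moves the arm, as the interface text tells. Its arguments: {"type":"object","properties":{"moves":{"type":"array","items":{"type":"array","items":{"type":"array","items":{"type":"number"}}}}},"required":["moves"]}

```bash
mkdir -p pics; ls; python3 - <<'E'
from rig import *
import cv2,numpy as np
a=capture("scene");b=capture("side")
cv2.imwrite("pics/a.png",a);cv2.imwrite("pics/b.png",b)
for c in("scene","side"):
    for t in("rack","book","bookend","row_face","book_top","mug","jar","remote"):
        print(c,t,[(np.round(d["location"],3).tolist(),round(d["p"],2)) for d in spot_in(c,t)][:3])
    m=camera_model(c);print(np.round(m["pose"],3).tolist(),m["camera_matrix"],m["k1"])
s=readout.read_state();print(s["time_s"],s["position"],s["tcp_rot"],s["force"])
E
```

```text
pics
scene rack [([0.587, 0.139, 0.087], 0.73)]
scene book [([0.276, 0.198, 0.03], 0.74), ([0.654, 0.463, 0.028], 0.73), ([0.6, 0.026, 0.164], 0.55)]
scene bookend [([0.592, -0.018, 0.103], 0.95)]
scene row_face [([0.587, 0.141, 0.089], 0.71)]
scene book_top [([0.606, 0.028, 0.164], 0.81), ([0.281, 0.197, 0.031], 0.75), ([0.653, 0.465, 0.033], 0.72)]
scene mug [([0.754, 0.005, 0.046], 0.8)]
scene jar [([0.629, -0.246, 0.08], 0.8)]
scene remote [([0.674, 0.234, 0.02], 0.94)]
[[0.593, -0.594, 0.544, 1.14], [0.805, 0.446, -0.391, -0.35], [-0.01, 0.67, 0.742, 1.017], [0.0, 0.0, 0.0, 1.0]] [[544.1502655    0.         311.11043877]
 [  0.         544.1502655  243.18552062]
 [  0.           0.           1.        ]] 0.023583659718214373
side rack [([0.503, 0.138, 0.094], 0.79)]
side book [([0.522, 0.025, 0.153], 0.95), ([0.556, 0.499, 0.032], 0.71), ([0.742, -0.001, 0.063], 0.23)]
side bookend [([0.55, -0.015, 0.083], 0.76)]
side row_face [([0.505, 0.135, 0.09], 0.76)]
side book_top [([0.279, 0.187, 0.026], 0.91), ([0.556, 0.495, 0.032], 0.8), ([0.521, 0.021, 0.149], 0.73)]
side mug [([0.74, -0.004, 0.064], 0.92)]
side jar [([0.596, -0.26, 0.058], 0.92)]
side remote []
[[0.802, 0.343, -0.489, -0.164], [-0.597, 0.449, -0.665, -0.752], [-0.009, 0.825, 0.564, 0.848], [0.0, 0.0, 0.0, 1.0]] [[521.5774499    0.         320.65094184]
 [  0.         521.5774499  238.83274874]
 [  0.           0.           1.        ]] -0.14072540332054045
0.9 [0.1707693  0.60119658 0.22257888] [[-9.61930060e-01  2.73295738e-01  6.23131651e-06]
 [ 2.73295738e-01  9.61930059e-01  4.29948639e-05]
 [ 5.75622242e-06  4.30610443e-05 -9.99999999e-01]] [-0.42587476  0.12354374  0.72126182]
```

View pics/a.png

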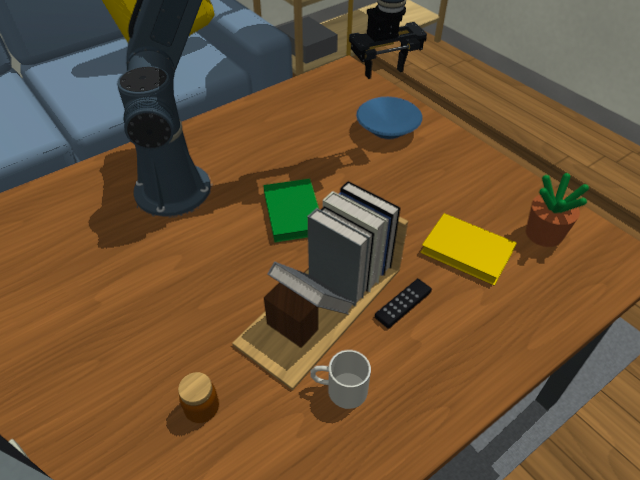

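View pics/b.png

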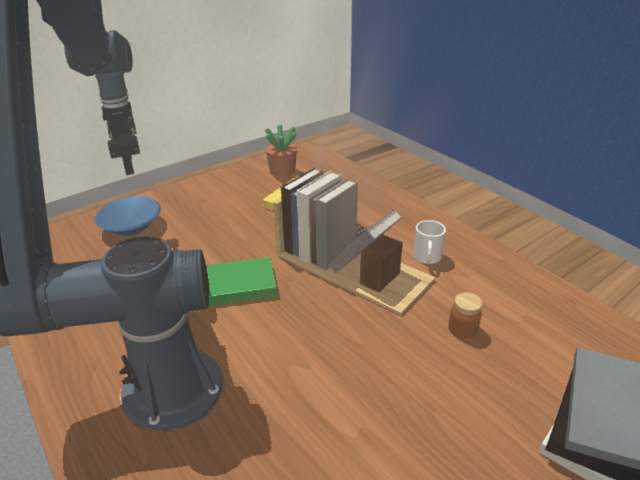

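Scene picture: the slumped grey book is at about (310,287), leaning on the dark bookend at (291,312). The look-alikes are the green one at (292,210), the yellow one at (468,248) and the grey end book of the row at (337,255). I choose the leaning grey one at (310,287), and will check it in a close crop of both views.

```bash
python3 - <<'E'
import cv2,numpy as np
a=cv2.imread("pics/a.png")[170:395,225:415];b=cv2.imread("pics/b.png")[165:315,270:440]
a=cv2.resize(a,None,fx=2.6,fy=2.6,interpolation=cv2.INTER_CUBIC)[:, :]
cv2.imwrite("pics/c.png",cv2.resize(cv2.imread("pics/a.png")[195:395,225:415],None,fx=3,fy=3,interpolation=cv2.INTER_CUBIC))
cv2.imwrite("pics/d.png",cv2.resize(b,None,fx=4,fy=4,interpolation=cv2.INTER_CUBIC))
E
```

```text
(no output)
```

View pics/c.png

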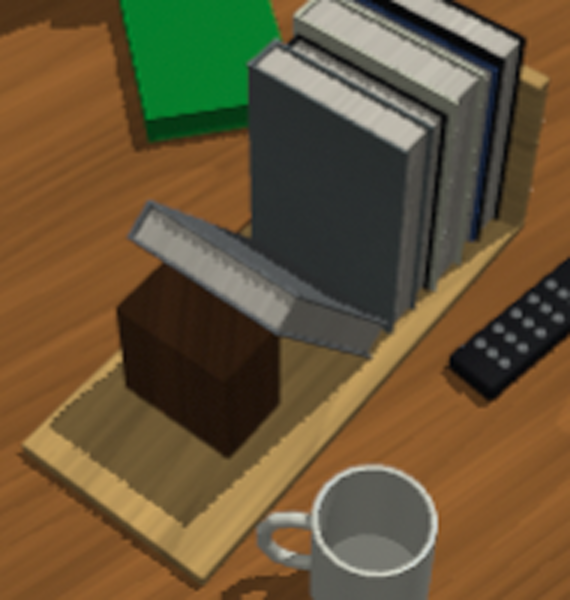

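View pics/d.png

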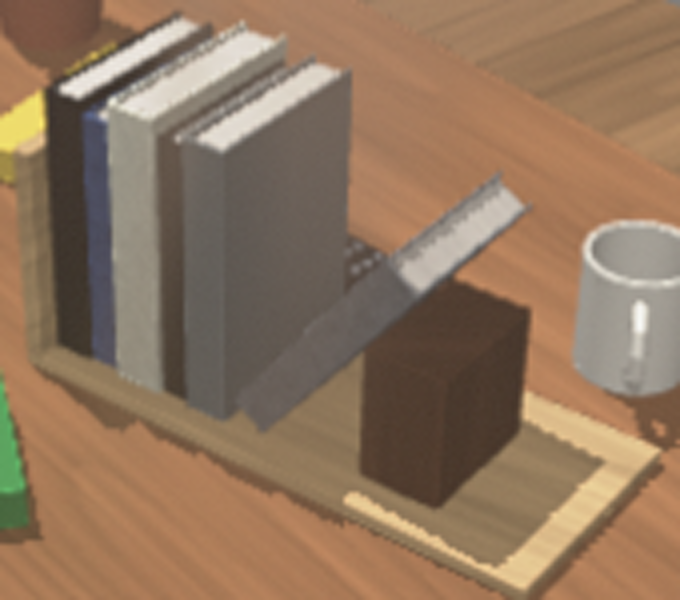

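The crops confirm the choice: the grey book leans on the dark bookend, foot at the row, top jutting to -y. Next I fit the poses from the corner pixels.

```bash
cat > h.py <<'E'
from rig import *
import cv2,numpy as np
from scipy.optimize import least_squares
from scipy.spatial.transform import Rotation as R
def proj(c,P):
    m=camera_model(c);T=np.linalg.inv(m["pose"]);p=np.atleast_2d(P)@T[:3,:3].T+T[:3,3]
    s=np.c_[p[:,0],-p[:,1]]/(-p[:,2:]);s=s*(1+m["k1"]*(s**2).sum(1,keepdims=True))
    K=m["camera_matrix"];return s*[K[0,0],K[1,1]]+[K[0,2],K[1,2]]
def rackT(r):
    return R.from_euler('z',r[2],degrees=True).as_matrix(),np.array([r[0],r[1],0])
E
cat > fit.py <<'E'
from h import *
S=lambda u,v:(225+u/3,195+v/3); D=lambda u,v:(270+u/4,165+v/4)
def solve(obs,f,x0):
    def res(p):
        out=[]
        for c in("scene","side"):
            o=[q for q in obs if q[0]==c]
            out.append((proj(c,f(p,np.array([q[2] for q in o],float)))-np.array([q[1] for q in o])).ravel())
        return np.concatenate(out)
    r=least_squares(res,x0,loss="soft_l1",x_scale=[.01,.01,1,1][:len(x0)]);print(np.round(r.x,4),np.round(res(r.x),1).tolist());return r.x
frack=lambda p,L:L@rackT(p)[0].T+rackT(p)[1]
h=.012
r=solve([("scene",S(22,443),(-.085,-.2,h)),("scene",S(203,576),(.085,-.2,h)),("scene",S(520,228),(.085,.2,h)),
 ("side",D(525,583),(-.085,-.2,h)),("side",D(660,452),(.085,-.2,h)),("side",D(38,360),(-.085,.2,h)),
 ("scene",S(250,65),(-.068,.04,.217)),("scene",S(408,152),(.068,.04,.217)),("side",D(222,150),(-.068,.04,.217)),("side",D(350,72),(.068,.04,.217))],frack,[.59,.07,0])
def fb(p,L): return frack(r,L@R.from_euler('z',p[2],degrees=True).as_matrix().T+[p[0],p[1],h])
a=.05;b=.03
print("bookend");e=solve([("scene",S(118,310),(-a,-b,.1)),("scene",S(228,380),(a,-b,.1)),("scene",S(280,338),(a,b,.1)),("scene",S(228,457),(a,-b,0)),
 ("side",D(440,374),(-a,-b,.1)),("side",D(529,310),(a,-b,.1)),("side",D(437,506),(-a,-b,0)),("side",D(360,472),(-a,b,0))],fb,[0,-.089,0])
def fk(p,L):
    q=L-[0,-.015,0]
    M=R.from_euler('z',p[2],degrees=True).as_matrix()@R.from_euler('x',p[3],degrees=True).as_matrix()
    return frack(r,q@M.T+[p[0],p[1],h])
a=.065;b=.015;H=.19
print("book (pivot edge)");k=solve([("scene",S(150,203),(-a,b,H)),("scene",S(128,236),(-a,-b,H)),("scene",S(298,290),(a,b,H)),("scene",S(275,333),(a,-b,H)),("scene",S(372,356),(a,-b,0)),
 ("side",D(500,175),(a,b,H)),("side",D(530,208),(a,-b,H)),("side",D(390,262),(-a,b,H)),("side",D(412,295),(-a,-b,H)),("side",D(240,400),(-a,b,0)),("side",D(262,430),(-a,-b,0))],fk,[0,.01,0,35])
np.save("r.npy",r)
print(fk(k,np.array([[0,-.015,.19],[0,.015,.19],[0,.015,0]])), rackT(r)[0])
M,t=rackT(r)
for n,w in dict(top=fk(k,np.array([[0,-.015,.19],[0,.015,.19],[0,.015,0]])),obj=np.array([[.754,.005,.046],[.674,.234,.02],[.629,-.246,.08]])).items(): print(n,np.round((w-t)@M,3).tolist())
E
python3 fit.py
```

```text
[ 0.5621  0.0895 14.9077] [-0.7, -0.2, -0.2, 1.0, 1.9, -3.9, -1.4, -1.0, -0.4, 0.2, 0.1, 0.3, 0.5, -2.4, -3.2, -4.2, 0.1, -0.7, 0.8, -2.4]
bookend
[-0.0079 -0.0888 -0.1734] [-1.3, -1.6, -0.6, 0.4, 0.8, -4.9, 0.6, 1.4, 1.2, 0.8, 1.0, -2.1, -0.4, 0.2, -0.9, -0.7]
book (pivot edge)
[2.00000e-03 1.48000e-02 2.94600e-01 3.66567e+01] [-1.6, -1.8, -1.6, 0.2, 0.4, 1.2, 0.3, 0.5, -0.5, -0.1, 0.3, -2.5, 0.5, -1.5, -1.4, -1.5, 1.4, 0.2, -2.5, -1.5, -0.7, -0.1]
[[ 0.59003487 -0.00513817  0.16442314]
 [ 0.5837239   0.01808645  0.18233371]
 [ 0.55397852  0.12755059  0.02991057]] [[ 0.96634153 -0.25726261  0.        ]
 [ 0.25726261  0.96634153  0.        ]
 [ 0.          0.          1.        ]]
top [[0.003, -0.099, 0.164], [0.003, -0.075, 0.182], [0.002, 0.039, 0.03]]
obj [[0.164, -0.131, 0.046], [0.145, 0.111, 0.02], [-0.022, -0.341, 0.08]]
```

```bash
cat > plan.py <<'E'
import sys
from h import *
from scipy.spatial.transform import Slerp
# plan.py x y z tilt n  (rack frame) -> rows
x,y,z,tilt=map(float,sys.argv[1:5]);n=int(sys.argv[5]);op=float(sys.argv[6])
r=np.load("r.npy");M,t=rackT(r)
s=readout.read_state();p0=s["position"];R0=np.array(s["tcp_rot"])
Rt=M@np.array([[0,1,0],[1,0,0],[0,0,-1.]])@R.from_euler('y',tilt,degrees=True).as_matrix()
p1=M@[x,y,z]+t
sl=Slerp([0,1],R.from_matrix([R0,Rt]));P,Q=p0,R0
print("rack now",np.round((p0-t)@M,4),"err",np.round(R.from_matrix(R0.T@Rt).as_rotvec(degrees=True),2),"F rack",np.round(M.T@s["force"],2),s["time_s"])
for i in range(n):
    f=(i+1)/n;p=p0+f*(p1-p0);q=sl(f).as_matrix()
    d=np.r_[R.from_matrix(Q.T@q).as_rotvec(degrees=True).round(1),(100*Q.T@(p-P)).round(2),op]
    print((d+0).tolist());P=P+Q@d[3:6]/100;Q=Q@R.from_rotvec(d[:3],degrees=True).as_matrix()
E
python3 plan.py -.005 -.16 .30 15 20 .6
```

```text
rack now [-0.2465  0.5952  0.2226] err [-7.75 13.64 58.88] F rack [-0.38  0.23  0.72] 0.9
[-0.4, 0.7, 2.9, -2.97, -2.63, -0.39, 0.6]
[-0.4, 0.7, 3.0, -3.09, -2.47, -0.44, 0.6]
[-0.4, 0.6, 2.9, -3.21, -2.3, -0.5, 0.6]
[-0.4, 0.7, 3.0, -3.32, -2.13, -0.54, 0.6]
[-0.3, 0.7, 2.9, -3.42, -1.95, -0.61, 0.6]
[-0.4, 0.7, 3.0, -3.51, -1.78, -0.65, 0.6]
[-0.4, 0.7, 2.9, -3.58, -1.58, -0.71, 0.6]
[-0.4, 0.7, 3.0, -3.66, -1.4, -0.76, 0.6]
[-0.4, 0.6, 2.9, -3.71, -1.19, -0.82, 0.6]
[-0.4, 0.7, 2.9, -3.75, -1.0, -0.87, 0.6]
[-0.4, 0.7, 3.0, -3.79, -0.81, -0.91, 0.6]
[-0.4, 0.7, 2.9, -3.82, -0.6, -0.97, 0.6]
[-0.3, 0.7, 3.0, -3.83, -0.39, -1.02, 0.6]
[-0.4, 0.6, 2.9, -3.83, -0.2, -1.07, 0.6]
[-0.4, 0.7, 3.0, -3.83, 0.01, -1.11, 0.6]
[-0.4, 0.7, 2.9, -3.81, 0.22, -1.15, 0.6]
[-0.4, 0.7, 2.9, -3.77, 0.42, -1.2, 0.6]
[-0.4, 0.7, 3.0, -3.74, 0.61, -1.24, 0.6]
[-0.4, 0.6, 2.9, -3.68, 0.82, -1.28, 0.6]
[-0.4, 0.7, 3.0, -3.62, 1.01, -1.31, 0.6]
```

Request:
send_rows([
  [[-0.4,0.7,2.9,-2.97,-2.63,-0.39,0.6],[-0.4,0.7,3.0,-3.09,-2.47,-0.44,0.6],[-0.4,0.6,2.9,-3.21,-2.3,-0.5,0.6],[-0.4,0.7,3.0,-3.32,-2.13,-0.54,0.6],[-0.3,0.7,2.9,-3.42,-1.95,-0.61,0.6]],
])

```text
time_s: 1.4
position: [0.2783, 0.4331, 0.2423]
tcp_rot: [[-0.859, 0.51, -0.041], [0.508, 0.86, 0.054], [0.063, 0.026, -0.998]]
force: [0.6, -1.2, -0.3]
opening: 0.803
```

Request:
send_rows([
  [[-0.4,0.7,3.0,-3.51,-1.78,-0.65,0.6],[-0.4,0.7,2.9,-3.58,-1.58,-0.71,0.6],[-0.4,0.7,3.0,-3.66,-1.4,-0.76,0.6],[-0.4,0.6,2.9,-3.71,-1.19,-0.82,0.6],[-0.4,0.7,2.9,-3.75,-1.0,-0.87,0.6]],
])

```text
time_s: 1.9
position: [0.3854, 0.2661, 0.2618]
tcp_rot: [[-0.698, 0.713, -0.066], [0.705, 0.7, 0.118], [0.13, 0.036, -0.991]]
force: [1.6, 0.1, 1.2]
opening: 0.8
```

Request:
send_rows([
  [[-0.4,0.7,3.0,-3.79,-0.81,-0.91,0.6],[-0.4,0.7,2.9,-3.82,-0.6,-0.97,0.6],[-0.3,0.7,3.0,-3.83,-0.39,-1.02,0.6],[-0.4,0.6,2.9,-3.83,-0.2,-1.07,0.6],[-0.4,0.7,3.0,-3.83,0.01,-1.11,0.6]],
])

```text
time_s: 2.4
position: [0.4923, 0.0989, 0.2811]
tcp_rot: [[-0.487, 0.87, -0.075], [0.851, 0.492, 0.184], [0.197, 0.026, -0.98]]
force: [0.2, 2.1, -0.4]
opening: 0.796
```

Request:
send_rows([
  [[-0.4,0.7,2.9,-3.81,0.22,-1.15,0.6],[-0.4,0.7,2.9,-3.77,0.42,-1.2,0.6],[-0.4,0.7,3.0,-3.74,0.61,-1.24,0.6],[-0.4,0.6,2.9,-3.68,0.82,-1.28,0.6],[-0.4,0.7,3.0,-3.62,1.01,-1.31,0.6]],
])

```text
time_s: 2.9
position: [0.5991, -0.0679, 0.3002]
tcp_rot: [[-0.246, 0.967, -0.065], [0.934, 0.255, 0.25], [0.259, 0.001, -0.966]]
force: [0.7, 0.1, -0.3]
opening: 0.804
```

```bash
python3 plan.py -.005 -.14 .15 15 5 .6
```

```text
rack now [-0.0047 -0.1616  0.3002] err [ 0.08  0.01 -0.15] F rack [ 0.67 -0.03 -0.3 ] 2.9
[0.0, 0.0, 0.0, -0.36, -0.01, 3.01, 0.6]
[0.0, 0.0, -0.1, -0.36, -0.01, 3.02, 0.6]
[0.0, 0.0, 0.0, -0.36, -0.01, 3.01, 0.6]
[0.1, 0.0, 0.0, -0.36, 0.0, 3.01, 0.6]
[0.0, 0.0, 0.0, -0.36, -0.01, 3.02, 0.6]
```

Request:
send_rows([
  [[0,0,0,-0.36,0,3.0,0.2],[0,0,0,-0.36,0,3.0,0.2],[0,0,0,-0.36,0,3.0,0.2],[0,0,0,-0.36,0,3.0,0.2],[0,0,0,-0.36,0,3.0,0.2]],
])

```text
time_s: 3.4
position: [0.5931, -0.0458, 0.1494]
tcp_rot: [[-0.248, 0.967, -0.065], [0.934, 0.257, 0.249], [0.258, 0.001, -0.966]]
force: [0.7, -0.1, -0.6]
opening: 0.602
```

```bash
python3 plan.py -.003 -.06 .15 15 10 .2 ; python3 - <<'E'
from h import *
a=capture("scene")[195:395,200:440];cv2.imwrite("pics/e.png",cv2.resize(a,None,fx=2,fy=2))
b=capture("side")[130:330,270:450];cv2.imwrite("pics/e.png",np.hstack([cv2.resize(a,None,fx=2,fy=2),cv2.resize(b,(360,400))])[:, :800])
E
```

```text
rack now [-0.0049 -0.1387  0.1494] err [ 0.08  0.06 -0.02] F rack [ 0.69 -0.25 -0.59] 3.4
[0.0, 0.0, 0.0, 0.76, 0.02, 0.2, 0.2]
[0.0, 0.0, 0.0, 0.76, 0.02, 0.19, 0.2]
[0.0, 0.0, 0.0, 0.77, 0.01, 0.2, 0.2]
[0.0, 0.0, 0.0, 0.76, 0.02, 0.2, 0.2]
[0.0, 0.0, 0.0, 0.76, 0.02, 0.19, 0.2]
[0.0, 0.0, 0.0, 0.76, 0.02, 0.2, 0.2]
[0.1, 0.0, 0.0, 0.76, 0.02, 0.2, 0.2]
[0.0, 0.0, 0.0, 0.77, 0.02, 0.2, 0.2]
[0.0, 0.1, 0.0, 0.76, 0.01, 0.19, 0.2]
[0.0, 0.0, 0.0, 0.76, 0.02, 0.2, 0.2]
```

View pics/e.png

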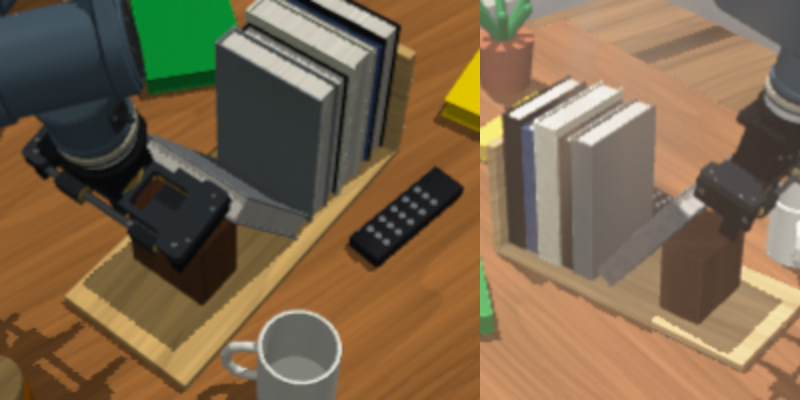

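The picture shows the fingers behind the top edge, over the bookend and clear of both; the mug is clear. Now I push the top.

Request:
send_rows([
  [[0,0,0,0.77,0,0.2,0.2],[0,0,0,0.77,0,0.2,0.2],[0,0,0,0.77,0,0.2,0.2],[0,0,0,0.77,0,0.2,0.2],[0,0,0,0.77,0,0.2,0.2]],
])

```text
time_s: 4.0
position: [0.5834, -0.0072, 0.1518]
tcp_rot: [[-0.249, 0.966, -0.063], [0.934, 0.257, 0.248], [0.256, 0.003, -0.967]]
force: [0.7, -2.4, -0.2]
opening: 0.599
```

Request:
send_rows([
  [[0,0,0,0.8,0,0.1,0.2],[0,0,0,0.8,0,0.1,0.2],[0,0,0,0.8,0,0.1,0.2],[0,0,0,0.8,0,0.1,0.2],[0,0,0,0.8,0,0.1,0.2]],
])

```text
time_s: 4.5
position: [0.5723, 0.032, 0.1562]
tcp_rot: [[-0.248, 0.966, -0.066], [0.934, 0.257, 0.25], [0.259, 0.001, -0.966]]
force: [0.6, -0.0, 0.7]
opening: 0.598
```

```bash
python3 plan.py -.003 0 .16 15 1 .2 ; cat >look.py <<'E'
import sys
from h import *
a=capture("scene")[175:395,200:440];b=capture("side")[130:350,270:450]
cv2.imwrite(sys.argv[1],np.hstack([cv2.resize(a,None,fx=2,fy=2),cv2.resize(b,None,fx=2,fy=2)])[:, :800])
E
python3 look.py pics/f.png
```

```text
rack now [-0.0049 -0.0582  0.1562] err [ 0.04  0.02 -0.02] F rack [ 0.55 -0.19  0.68] 4.5
[0.0, 0.0, 0.0, 5.72, 0.19, 1.14, 0.2]
```

View pics/f.png

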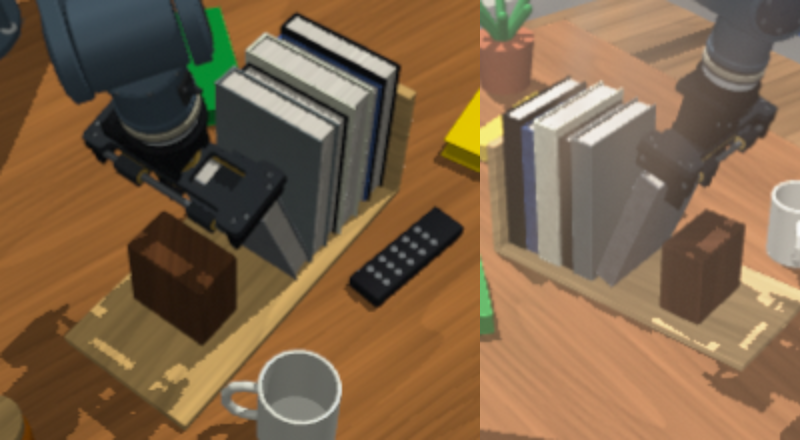

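The book follows (about 20° left) and the bookend has not moved. I continue, slowing towards the row.

Request:
send_rows([
  [[0,0,0,0.8,0,0.1,0.2],[0,0,0,0.8,0,0.1,0.2],[0,0,0,0.77,0,0.2,0.2],[0,0,0,0.77,0,0.2,0.2],[0,0,0,0.58,0,0.15,0.2]],
])

```text
time_s: 5.1
position: [0.5623, 0.0689, 0.1585]
tcp_rot: [[-0.249, 0.966, -0.066], [0.933, 0.257, 0.25], [0.259, 0.0, -0.966]]
force: [0.6, -0.5, 0.2]
opening: 0.6
```

Request:
send_rows([
  [[0,0,0,0.4,0,0.1,0.2],[0,0,0,0.4,0,0.1,0.2],[0,0,0,0.4,0,0.1,0.2],[0,0,0,0.2,0,0.05,0.2],[0,0,0,0.2,0,0.05,0.2]],
])

```text
time_s: 5.6
position: [0.5586, 0.084, 0.1588]
tcp_rot: [[-0.248, 0.966, -0.066], [0.934, 0.257, 0.25], [0.258, 0.001, -0.966]]
force: [0.5, -0.0, -0.0]
opening: 0.602
```

```bash
python3 plan.py -.003 0.005 .16 15 1 .2
```

```text
rack now [-0.0049 -0.0044  0.1588] err [ 0.05  0.03 -0.02] F rack [ 0.45 -0.14 -0.01] 5.6
[0.0, 0.0, 0.0, 0.94, 0.18, 0.13, 0.2]
```

Request:
send_rows([
  [[0,0,0,0.2,0,0.05,0.2],[0,0,0,0.2,0,0.05,0.2],[0,0,0,0.1,0,0.03,0.2],[0,0,0,0,0,0,0.2],[0,0,0,0,0,0,0.2]],
])

```text
time_s: 6.1
position: [0.5573, 0.0888, 0.1589]
tcp_rot: [[-0.248, 0.966, -0.066], [0.934, 0.257, 0.25], [0.258, 0.001, -0.966]]
force: [-0.1, -0.7, 0.5]
opening: 0.603
```

```bash
python3 plan.py -.003 0.005 .16 15 1 .2; python3 look.py pics/g.png
```

```text
rack now [-0.0049  0.0006  0.1589] err [ 0.05  0.03 -0.02] F rack [-0.27 -0.62  0.54] 6.1
[0.0, 0.0, 0.0, 0.46, 0.18, 0.0, 0.2]
```

View pics/g.png

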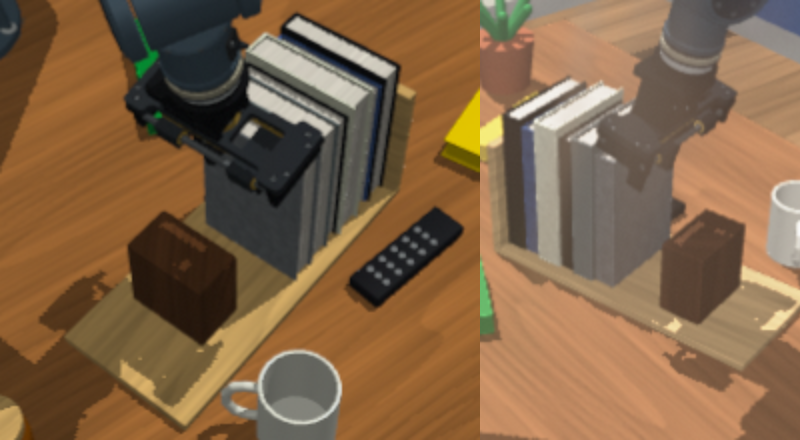

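The book stands nearly flush against the row. I press gently a few mm more until I feel the row.

Request:
send_rows([
  [[0,0,0,0.1,0,0.03,0.2],[0,0,0,0.1,0,0.03,0.2],[0,0,0,0.1,0,0.03,0.2],[0,0,0,0,0,0,0.2],[0,0,0,0,0,0,0.2]],
])

```text
time_s: 6.7
position: [0.5572, 0.0896, 0.1588]
tcp_rot: [[-0.249, 0.966, -0.064], [0.935, 0.257, 0.246], [0.254, 0.001, -0.967]]
force: [-0.7, -7.0, 1.7]
opening: 0.6
```

Request:
send_rows([
  [[0,0,0,-1.0,0,-0.27,0.2],[0,0,0,-3.5,0,-0.94,0.2],[0,0,0,-4.0,0,-1.07,0.2],[0,0,0,-4.0,0,-1.07,0.2],[0,0,0,-3.5,0,-0.94,0.2]],
])

```text
time_s: 7.2
position: [0.5995, -0.07, 0.1589]
tcp_rot: [[-0.248, 0.967, -0.065], [0.934, 0.256, 0.251], [0.259, 0.001, -0.966]]
force: [0.4, -0.1, -0.0]
opening: 0.598
```

```bash
python3 plan.py -.006 -0.165 .05 15 5 .2;  python3 look.py pics/i.png
```

```text
rack now [-0.0049 -0.1637  0.1589] err [ 0.09 -0.02 -0.05] F rack [ 0.35 -0.17 -0.05] 7.2
[0.0, 0.0, 0.0, -0.59, -0.03, 2.1, 0.2]
[0.0, 0.0, 0.0, -0.59, -0.02, 2.09, 0.2]
[0.1, 0.0, 0.0, -0.59, -0.03, 2.1, 0.2]
[0.0, 0.0, 0.0, -0.58, -0.02, 2.1, 0.2]
[0.0, 0.0, 0.0, -0.59, -0.02, 2.09, 0.2]
```

View pics/i.png

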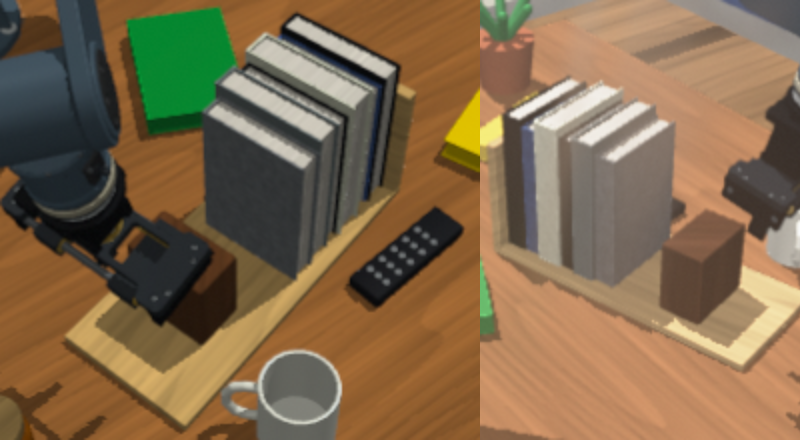

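The book stands by itself, square against the row, and the bookend is in its place. I descend behind the bookend, then push it slowly.

Request:
send_rows([
  [[0,0,0,-0.59,-0.02,2.1,0.2],[0,0,0,-0.59,-0.02,2.1,0.2],[0,0,0,-0.59,-0.02,2.1,0.2],[0,0,0,-0.59,-0.02,2.1,0.2],[0,0,0,-0.59,-0.02,2.1,0.2]],
])

```text
time_s: 7.8
position: [0.5982, -0.0689, 0.049]
tcp_rot: [[-0.248, 0.966, -0.066], [0.933, 0.257, 0.251], [0.26, 0.001, -0.966]]
force: [-0.0, -0.1, 0.3]
opening: 0.602
```

Request:
send_rows([
  [[0,0,0,0.77,0,0.2,0.2],[0,0,0,0.77,0,0.2,0.2],[0,0,0,0.77,0,0.2,0.2],[0,0,0,0.58,0,0.15,0.2],[0,0,0,0.58,0,0.15,0.2]],
])

```text
time_s: 8.3
position: [0.5899, -0.0348, 0.0512]
tcp_rot: [[-0.25, 0.966, -0.064], [0.934, 0.257, 0.249], [0.257, 0.003, -0.967]]
force: [0.2, -2.0, 1.8]
opening: 0.603
```

Request:
send_rows([
  [[0,0,0,0.58,0,0.15,0.2],[0,0,0,0.58,0,0.15,0.2],[0,0,0,0.58,0,0.15,0.2],[0,0,0,0.58,0,0.15,0.2],[0,0,0,0.58,0,0.15,0.2]],
])

```text
time_s: 8.8
position: [0.5816, -0.006, 0.0504]
tcp_rot: [[-0.248, 0.967, -0.065], [0.934, 0.257, 0.25], [0.258, 0.001, -0.966]]
force: [0.5, -1.8, 2.1]
opening: 0.599
```

```bash
python3 plan.py -.006 -0.059 .05 15 5 .2
```

```text
rack now [-0.0057 -0.0973  0.0504] err [ 0.07  0.05 -0.02] F rack [-0.03 -1.88  2.12] 8.8
[0.0, 0.0, 0.0, 0.74, -0.01, 0.21, 0.2]
[0.0, 0.0, 0.0, 0.73, 0.0, 0.2, 0.2]
[0.0, 0.0, 0.0, 0.74, -0.01, 0.21, 0.2]
[0.1, 0.0, 0.0, 0.74, -0.01, 0.2, 0.2]
[0.0, 0.0, 0.0, 0.74, 0.0, 0.21, 0.2]
```

```bash
python3 look.py pics/j.png
```

```text
(no output)
```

View pics/j.png

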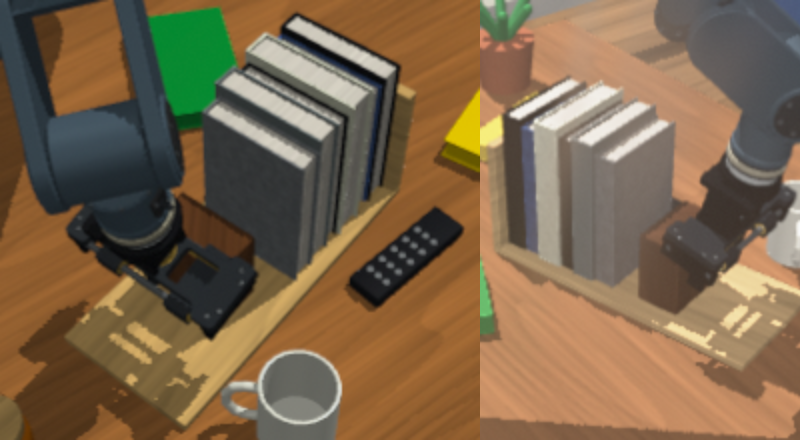

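The bookend is sliding level and square, with about 35 mm left to the book. I continue more slowly.

Request:
send_rows([
  [[0,0,0,0.5,0,0.13,0.2],[0,0,0,0.5,0,0.13,0.2],[0,0,0,0.5,0,0.13,0.2],[0,0,0,0.5,0,0.13,0.2],[0,0,0,0.5,0,0.13,0.2]],
])

```text
time_s: 9.4
position: [0.5745, 0.0194, 0.0503]
tcp_rot: [[-0.248, 0.966, -0.066], [0.934, 0.257, 0.25], [0.259, 0.0, -0.966]]
force: [0.1, -1.7, -1.2]
opening: 0.602
```

Request:
send_rows([
  [[0,0,0,0.2,0,0.05,0.2],[0,0,0,0.2,0,0.05,0.2],[0,0,0,0.2,0,0.05,0.2],[0,0,0,0.2,0,0.05,0.2],[0,0,0,0.1,0,0.03,0.2]],
])

```text
time_s: 9.9
position: [0.5725, 0.0279, 0.0506]
tcp_rot: [[-0.248, 0.966, -0.066], [0.934, 0.257, 0.25], [0.258, 0.001, -0.966]]
force: [0.9, -1.4, -1.1]
opening: 0.598
```

```bash
python3 plan.py -.006 -0.059 .05 15 1 .2
```

```text
rack now [-0.0058 -0.0622  0.0506] err [ 0.05  0.02 -0.02] F rack [ 0.53 -1.58 -1.1 ] 9.9
[0.0, 0.0, 0.0, 0.29, -0.02, 0.14, 0.2]
```

Request:
send_rows([
  [[0,0,0,0.1,0,0.03,0.2],[0,0,0,0.1,0,0.03,0.2],[0,0,0,0.1,0,0.03,0.2],[0,0,0,0.1,0,0.03,0.2],[0,0,0,0,0,0,0.2]],
])

```text
time_s: 10.4
position: [0.5717, 0.0311, 0.0505]
tcp_rot: [[-0.249, 0.966, -0.065], [0.934, 0.257, 0.249], [0.257, 0.001, -0.966]]
force: [-0.3, -3.4, -1.2]
opening: 0.597
```

Request:
send_rows([
  [[0,0,0,0.1,0,0.03,0.2],[0,0,0,0.1,0,0.03,0.2],[0,0,0,0.1,0,0.03,0.2],[0,0,0,0.1,0,0.03,0.2],[0,0,0,0,0,0,0.2]],
])

```text
time_s: 10.9
position: [0.5717, 0.0316, 0.0505]
tcp_rot: [[-0.251, 0.966, -0.063], [0.935, 0.258, 0.243], [0.251, 0.002, -0.968]]
force: [-1.6, -13.2, 0.3]
opening: 0.601
```

Firm contact (13 N, no further travel). I back off and lift clear.

Request:
send_rows([
  [[0,0,0,-0.5,0,-0.13,0.2],[0,0,0,-1.5,0,-0.4,0.2],[0,0,0,-3.0,0,-0.8,0.2],[0,0,0,-3.0,0,-0.8,0.2],[0,0,0,-2.5,0,-0.67,0.2]],
])

```text
time_s: 11.4
position: [0.5989, -0.0706, 0.0503]
tcp_rot: [[-0.248, 0.967, -0.065], [0.934, 0.256, 0.251], [0.259, 0.001, -0.966]]
force: [0.5, 0.6, -0.1]
opening: 0.602
```

Request:
send_rows([
  [[0,0,0,0,0,-4.0,0.2],[0,0,0,0,0,-4.0,0.2],[0,0,0,0,0,-4.0,0.2],[0,0,0,0,0,-4.0,0.2],[0,0,0,0,0,-4.0,0.2]],
])

```text
time_s: 11.9
position: [0.6111, -0.1193, 0.2451]
tcp_rot: [[-0.248, 0.966, -0.066], [0.933, 0.257, 0.252], [0.26, 0.001, -0.966]]
force: [0.6, -0.3, -0.1]
opening: 0.599
```

```bash
python3 look.py pics/k.png; python3 - <<'E'
from h import *
r=np.load("r.npy");M,t=rackT(r)
a=capture("scene");b=capture("side")
for c in("scene","side"):
    for n in("mug","jar","remote","bookend"):
        print(c,n,[(np.round(d["location"],3).tolist(),round(d["p"],2)) for d in spot_in(c,n)][:1])
s=cv2.resize(a[195:395,225:415],None,fx=3,fy=3,interpolation=cv2.INTER_CUBIC)
# overlay expected final bookend/book corners
def ov(img,c,off,k):
    for hx,hy,hz,y,col in((.05,.03,.1,-.02,(0,255,0)),(.065,.015,.19,.025,(0,0,255))):
        x0=-.008 if hz==.1 else .002
        P=np.array([[x0+i*hx,y+j*hy,.012+l*hz] for i in(-1,1) for j in(-1,1) for l in(0,1)])
        for u in proj(c,P@M.T+t): cv2.circle(img,tuple(int(v) for v in (u-off)*k),3,col,1)
    return img
s=ov(s,"scene",[225,195],3)
d=ov(cv2.resize(b[165:315,300:440],None,fx=4,fy=4,interpolation=cv2.INTER_CUBIC),"side",[300,165],4)
cv2.imwrite("pics/l.png",s);cv2.imwrite("pics/m.png",d)
E
```

```text
scene mug [([0.757, 0.006, 0.046], 0.92)]
scene jar [([0.631, -0.247, 0.08], 0.85)]
scene remote [([0.676, 0.232, 0.02], 0.72)]
scene bookend [([0.574, 0.052, 0.102], 0.64)]
side mug [([0.741, -0.004, 0.062], 0.93)]
side jar [([0.597, -0.262, 0.055], 0.76)]
side remote []
side bookend [([0.535, 0.051, 0.082], 0.59)]
```

View pics/l.png

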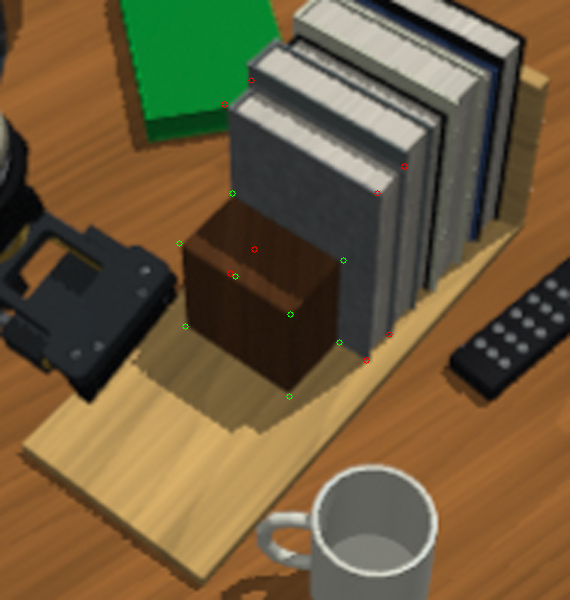

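View pics/m.png

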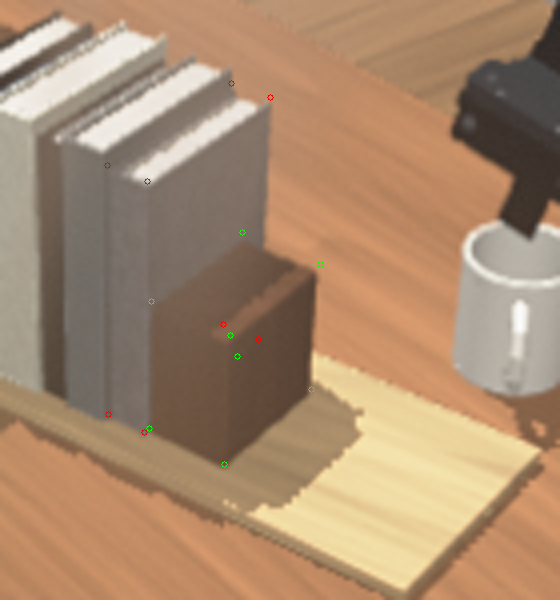

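Final views: the book is flush on the row and the bookend flush on the book, both upright and square. The predicted corners fall within a few crop pixels (about 1–4 mm), and the mug, jar and remote are where they were. Handing in.

```bash
python3 -c "
from rig import bot;print(bot.hand_in())"
```

```text
the job is handed in; nothing more can be done
None
```

I stood the slumped grey book up with the fingertips, and it stayed upright by itself against the row with the bookend still in its starting place. Then I pushed the bookend low along the board until it closed on the book, backed off and handed in after about 12 s of robot time.

**Contact:** The book stopped against the row at about 7 N, and the bookend stopped firm at about 13 N. The final tool position puts the bookend near its snug target of rack y = -20 mm.

**Final pictures:** Row, book and bookend show no visible gap and look upright and square. Predicted corners matched the pictures to within about 1–4 mm.

**Other objects:** The networks found the mug and jar within about 4 mm of where they started, in both cameras. The remote was also within 4 mm in the scene camera, but the side camera never detected it, so that check is from one view only. The arm was clear of everything at hand-in.

**Disagreements:** My first fit of the rack left errors of up to about 4 pixels at a few corners. The final poses were judged from that overlay and from contact forces, not refitted. The hand-in gives no verdict.

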